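# Fit the clean filter cassette into a dust extractor head

## Task

Fit the clean, white-pleated filter cassette into the open bay of the dust extractor head: with its front edge raised, hook its two tongues under the retaining lip and slide it back, feeling gently for the stop, never jamming it while it is tilted. Then swing the front edge down and press it, firmly but without force, until the cassette is fully home and the orange spring catch has snapped over it. Let go, and leave the dirty old filter, the bay cover, the glue bottle and the screwdriver where they lie.

Things in the scene. Friction and masses are not known exactly. Their poses are not given: they have to be found in the camera images.
- head: Dark grey suction head of a dust extractor, fixed, 310 x 400 x 190 mm, level on the bench, a light-grey filter holder (the bay) open on top. Origin: bench level under the bay's nominal centre. +x runs from the retaining lip (nearer the robot) to the orange catch, +y to the motor housing, z up. The holder is rigidly screwed down through slotted holes up to 10 mm off nominal, either way along x; y and z are true.
- bay_seat (a point): NOMINAL centre of the bay at the seat ledge's height, 125 mm above the bench, axes as the head's; all holder sizes are given from here and shift with the holder by up to 10 mm in x. This shift is not in any reading: see it or feel it. Bay inside: back wall x = -66, front wall x = +66 (its top z = 7), side walls y = +-83 mm (top z = 12). The ledge opens for the pleats at x = -44 to +56, y = +-68 mm.
- catch (a joint): Orange spring catch, 36 mm wide, mid front of the bay; 0 = at rest, grows outward (head +x) to 0.010 m. From the seat's nominal centre its nose is at x = 60, z = 7 mm; above it the inner face is a steep ramp to x = 65, z = 17.5 mm. The cassette's front edge coming down pushes it out 5 to 6 mm (2.4 N at rest plus 600 N/m; 5 to 12 N downward at that edge), then it snaps back to about 0 over the flange.
- lip_nominal (a point): NOMINAL middle of the lower edge of the retaining lip (x = -57 mm, 11 mm above the seat); the real lip shifts with the holder. The lip is rigid, pale yellow, 166 mm wide, 5 mm thick and overhangs the seat by 9 mm, from the back wall to this edge. Between it and the front wall only 123 mm are open, so the 130 mm long cassette cannot go in flat. Tilted by more than about 15 degrees it may bind under the lip before it is fully back.
- motor (a point): Centre of the top of the motor housing beside the bay, 172 mm above the bench (red dial to 190 mm). The housing spans x = +-145 mm, y = 105 to 275 mm in the head frame.
- filter: Clean flat-fold filter cassette: black frame, white pleats, blue grip bar and tongues; rigid, 0.18 to 0.34 kg. Lies right way up on its pleat pack, its +x within 0.55 rad of the head's. Origin: centre of its underside, z up. Flange z = 28 to 34, x = -55 to +65, y = +-80 mm; two tongues at y = +-45 (40 mm wide, as thick) go on to x = -65 mm. Pleat pack below: x = -40 to +36, y = +-62 mm.
- filter_grip (a point): Where to grip the clean cassette: on the blue bar that stands along its y axis across its middle, 14 mm thick in x, 70 mm long in y, 34 to 64 mm above the origin. This point is 56 mm above the origin (22 mm above the flange). Axes as the cassette's.
- filter_hook (a point): Lower end edge of the clean cassette's tongues, midway between them: x = -65 mm, z = 28 mm in the cassette's frame.
- filter_front (a point): Lower front edge of the clean cassette, in the middle: x = +65 mm, z = 28 mm in the cassette's frame. It ends under the catch. The bay is only 2 mm longer than the cassette: unless the tongues are right back against the back wall under the lip, this edge lands on the front wall.
- filter_press (a point): Middle of the plain front strip of the clean cassette's frame (x = 36 to 65 mm, top 34 mm above the origin), where to press it down: this point is at x = 49 mm. The white pleats next to it are sunk 2 mm.
- old_filter: Clogged old cassette, same shape and colours but brown, dusty pleats; loose on the bench right of the head. Origin: centre of its underside. Clean and old cassette may lie either way round in their two places. Leave it.
- bay_cover: Grey lift-off cover of the bay, 160 x 190 x 16 mm, loose on the bench. Origin: centre of its underside. Leave it.
- glue: White glue bottle with red cap, 56 mm diameter, 150 mm high, loose, upright. Origin: centre of its underside. Leave it.
- screwdriver: Screwdriver lying loose on the bench along its x axis. Leave it.

How it is judged:
On the way:
1. the tongues are down in the bay at the lip while the front edge is still raised (x of filter_hook in the frame of bay_seat below -0.05 m and z of filter_hook in the frame of bay_seat between -0.003 and 0.006 m and angle between filter's own z axis and vertical above 0.06 rad), for 0.1 s.
At the end, for the whole second after the job is handed in: The clean cassette lies level in the bay (within 0.025 rad), tongues on the lip side, flange down on the seat to 2 mm at both edges, the catch back over its front edge (joint below 1.5 mm), released and at rest (angle between filter's own z axis and vertical below 0.025 rad and value of joint catch below 0.0015 m and x of filter_hook in the frame of bay_seat below -0.05 m and z of each of filter_hook, filter_front in the frame of bay_seat below 0.002 m and x of filter_front in the frame of bay_seat above 0.05 m and z of filter_front in the frame of bay_seat above -0.003 m and linear speed of filter below 0.01 m/s); the robot touches nothing.
It fails at once if the cassette is forced: it presses on the head with more than 35 N (contact force between filter and head above 35 N).
It fails at once if the tongues are forced: while still tilted the cassette presses on the head with more than 15 N (angle between filter's own z axis and vertical above 0.1 rad and contact force between filter and head above 15 N).
It fails at once if the old filter is moved by more than 30 mm (distance of old_filter from where it was at the start of the episode above 0.03 m).
It fails at once if the bay cover or the screwdriver is moved by more than 30 mm (distance of any of bay_cover, screwdriver from where it was at the start of the episode above 0.03 m).
It fails at once if the glue bottle is moved by more than 30 mm or tipped (distance of glue from where it was at the start of the episode above 0.03 m or angle between glue's own z axis and vertical above 0.5 rad).
It also fails if it takes over 61 s, if anything falls off the work surface, if the arm or the gripper's body presses on something with over 40 N, if the wrist force passes 120 N, or if a joint passes its speed limit or range.

## Robot

A 7-joint arm with a two-finger parallel gripper is mounted at the origin on the work surface. World frame = base frame: x ahead of the robot, y to its left, z up, the work surface at z = 0. Lengths are in m, angles in rad, forces in N, time in s.
With the tool pointing down it reaches from about 0.4 to 0.9 m from the base axis. Payload 5.6 kg.
Tool frame: the origin (TCP) lies midway between the tips of the shut fingers; the grasp point (between the pads) lies 19 mm behind it; z points along the fingers, y is the line along which they close (so a half turn about z gives the same grasp; the last joint's range is limited). The gripper opens to 92 mm and grips with 3 to 60 N. Pads are 20 mm wide; open, the fingers measure 128 mm over their backs; the gripper's body (75 mm by 189 mm) begins 69 mm behind the grasp point.
Start: joints at [-1.308, 0.468, -0.012, 1.603, 0.006, 1.071, -0.056], TCP at [0.196, 0.62, 0.215] pointing down, gripper open.
Joint ranges: [-2.53, 2.53], [-0.31, 2.02], [-1.57, 1.55], [0.28, 2.44], [-1.29, 4.43], [0.15, 1.84], [-2.92, 2.92]. Speed limits (rad/s): [2.57, 2.57, 3.14, 3.14, 3.14, 3.14, 3.14].

## Interface

Orientations are given as a 3x3 rotation matrix whose columns are the frame's x, y, z axes.
In Python, from station import env, effector, solver, viewer, workorder, search_frame, tip_of gives the robot as it stands. Calls block until the motion is done:
- env.reach(position, orientation): joint-space move of the TCP to a pose.
- env.movel(position, frame=None, rate=0.15): straight line of the TCP; frame=None keeps the orientation; rate is the mean speed in m/s.
- env.goto_joints(angles): joint-space move.
- effector.release() and effector.grasp(squeeze=None): open the fingers fully, or close them until they stop; squeeze is the grip in N (None keeps the last).
- env.pause(seconds).
- solver.inverse_kinematics(position, orientation): joint angles nearest the present ones, or None.
- env.sense(): the state.
- viewer.read_camera(name): name is "scene" or "top" or "wrist"; returns (picture, depth): 400x640x3 uint8, red, green, blue; 400x640 float32, m along the optical axis (not along the pixel's ray), 0 where there is no reading.
- viewer.camera_info(name): a dict with "intrinsics" (3x3 intrinsics, pixels), "dist_coeffs" ([k1, k2, p1, p2, k3] as OpenCV has them; the pictures are not rectified), "eye" and "rotation" of the camera in the world; the wrist camera has in their place "T_tool_cam" (4x4, takes a point from camera to tool coordinates, whose origin is the TCP and whose axes are the flange's). Camera axes: x right, y up, looking along -z (the intrinsics and any distortion apply to the point x, -y, -z); pixel columns grow to the right and rows downward; lengths in m; the calibration is good to about 2 mm. A picture is of the moment at which its call begins: read the wrist's pose just before it. camera_info takes no time and is no camera call.
A pose or a line that the arm cannot do raises env.PlanningError and nothing moves.
- workorder.finish_job(): hands the job in; it is judged then, once.
Trained networks look in the newest picture that a camera, given by its name, has taken for a name from the list of things; names that differ only in an ending like _2 or _b are one class to them, and where a whole thing is asked for, a point or a joint stands for the part that bears it (a point fixed in the world has none). Each returns a list of dicts, best first, with "score" (0 to 1); they miss things now and then, are a little off and sometimes report something else, mostly with a low value. They report only what shows in the picture. A call takes as long as a camera call.
- search_frame(camera, name): "at" ([x, y, z] in m, in world coordinates, good to about 4 mm: the middle of the surface that is visible of it).
- tip_of(camera, name): "at" ([x, y, z] in m, in world coordinates, good to about 4 mm: a listed point, or the origin of a listed thing).
The state is a dict: "t": time; "joint_positions": joint angles; "joint_velocities": joint speeds; "tau": joint torques, N m; "ee_pos": TCP position; "tcp_rot": TCP orientation; "wrist_force": force on the tool from outside, world axes, zero at the start; "moment": the same for the moment, N m; "gripper_width": finger opening in m; "grasp_force": force on a finger pad.
Only numpy, scipy, OpenCV 4.12 (cv2) and the standard library are available. Lean on these libraries where they do the work, as an engineer would, in place of code of your own. Each camera call takes 0.05 s, during which the arm holds its last target. There are 200 camera calls.

## Working session

There is one attempt and no reset: what is moved stays moved. The work goes in short steps, each a Python script; the robot and the scene stay as the last script left them, time stands still between calls to the robot, and variables do not carry over. Pictures are saved under pics/ and viewed, at most 10 in all, crops included, and the job is handed in when it is done.

```bash
ls; mkdir -p pics; python3 - <<'E'
from station import env, effector, solver, viewer, workorder, search_frame, tip_of
import cv2, numpy as np
np.set_printoptions(precision=4,suppress=True)
for c in ("top","scene"):
    p,d=viewer.read_camera(c); cv2.imwrite(f"pics/{c}0.png",p[:,:,::-1])
    i=viewer.camera_info(c); print(c,i)
    for n in ("filter","old_filter","filter_grip","filter_press","filter_hook","filter_front","head","bay_seat","lip_nominal","catch","motor","bay_cover","glue","screwdriver"):
        print(c,n,[(np.round(r["at"],4).tolist(),round(r["score"],2)) for r in tip_of(c,n)[:3]])
print(env.sense()["t"], viewer.camera_info("wrist"))
E
```

```text
pics
top {'intrinsics': array([[443.6475,   0.    , 322.1754],
       [  0.    , 443.6475, 201.8122],
       [  0.    ,   0.    ,   1.    ]]), 'dist_coeffs': array([-0.127,  0.   ,  0.   ,  0.   ,  0.   ]), 'eye': array([ 0.4402, -0.0703,  1.3098]), 'rotation': array([[ 0.0083,  0.995 , -0.0996],
       [-1.    ,  0.0083, -0.0005],
       [ 0.0003,  0.0996,  0.995 ]])}
top filter [([0.6026, -0.2339, 0.0029], 0.84), ([0.5095, 0.1688, 0.1217], 0.7)]
top old_filter [([0.4191, -0.3045, -0.0007], 0.89), ([0.6656, -0.2382, 0.027], 0.43)]
top filter_grip [([0.6032, -0.2342, 0.0565], 0.8)]
top filter_press [([0.6495, -0.2424, 0.0333], 0.93)]
top filter_hook [([0.5377, -0.2229, 0.0245], 0.92), ([0.4907, -0.5171, -0.0014], 0.24)]
top filter_front [([0.6641, -0.2382, 0.0265], 0.74)]
top head [([0.51, 0.1677, 0.0048], 0.56)]
top bay_seat [([0.5083, 0.168, 0.1224], 0.59)]
top lip_nominal [([0.4544, 0.177, 0.1362], 0.9)]Traceback (most recent call last):
  File "<stdin>", line 8, in <module>
ValueError: it knows: bay_cover, bay_seat, filter, filter_front, filter_grip, filter_hook, filter_press, glue, head, lip_nominal, motor, old_filter, screwdriver
```

View pics/top0.png

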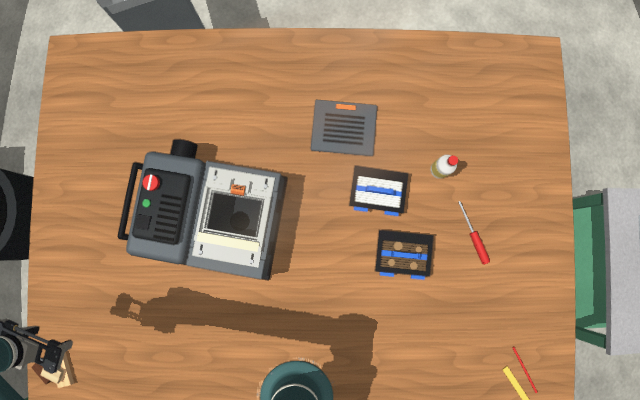

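```bash
python3 - <<'E'
from station import env, effector, solver, viewer, workorder, search_frame, tip_of
import cv2, numpy as np
np.set_printoptions(precision=4,suppress=True)
for c in ("scene","top"):
    p,d=viewer.read_camera(c); cv2.imwrite(f"pics/{c}1.png",p[:,:,::-1])
    for n in ("filter","old_filter","filter_grip","filter_press","filter_hook","filter_front","head","bay_seat","lip_nominal","motor","glue","screwdriver","bay_cover"):
        print(c,n,[(np.round(r["at"],4).tolist(),round(r["score"],2)) for r in tip_of(c,n)[:3]])
s=env.sense();print(s["t"],s["wrist_force"],s["tcp_rot"], viewer.camera_info("wrist"))
E
```

```text
scene filter [([0.6026, -0.2351, -0.0049], 0.83)]
scene old_filter [([0.4157, -0.3086, -0.0007], 0.9)]
scene filter_grip [([0.602, -0.2374, 0.0593], 0.61)]
scene filter_press [([0.6493, -0.2433, 0.0306], 0.79)]
scene filter_hook [([0.5366, -0.2267, 0.0327], 0.66)]
scene filter_front [([0.662, -0.2434, 0.028], 0.93)]
scene head [([0.5103, 0.1711, -0.0014], 0.9)]
scene bay_seat [([0.5116, 0.1673, 0.1282], 0.7), ([0.4532, 0.1763, 0.1364], 0.4), ([0.5094, 0.1695, -0.0044], 0.35)]
scene lip_nominal [([0.4513, 0.1762, 0.1373], 0.6), ([0.6534, -0.2442, 0.031], 0.52)]
scene motor [([0.6044, -0.236, 0.0588], 0.67)]
scene glue [([0.675, -0.4258, -0.0013], 0.81)]
scene screwdriver []
scene bay_cover []
top filter [([0.6022, -0.2379, 0.0015], 0.72), ([0.6744, -0.4264, -0.002], 0.16)]
top old_filter [([0.514, 0.1677, 0.0007], 0.7), ([0.4213, -0.3051, 0.0011], 0.67)]
top filter_grip [([0.6011, -0.2339, 0.0569], 0.76)]
top filter_press [([0.6514, -0.243, 0.0295], 0.74)]
top filter_hook [([0.5366, -0.2221, 0.0242], 0.58)]
top filter_front [([0.6643, -0.2404, 0.0228], 0.87)]
top head [([0.511, 0.1688
[... 152 characters left out ...]
p motor [([0.5375, 0.3575, 0.1732], 0.88)]
top glue [([0.6728, -0.4224, 0.0006], 0.66)]
top screwdriver [([0.4878, -0.5159, -0.0042], 0.72)]
top bay_cover [([0.7971, -0.1343, 0.004], 0.97)]
1.9 [-0.0418  0.0634  0.1871] [[-0.9536  0.3011  0.    ]
 [ 0.3011  0.9536 -0.    ]
 [-0.      0.     -1.    ]] {'intrinsics': array([[306.7966,   0.    , 318.2128],
       [  0.    , 306.7966, 201.9649],
       [  0.    ,   0.    ,   1.    ]]), 'dist_coeffs': array([-0.0473,  0.    ,  0.    ,  0.    ,  0.    ]), 'T_tool_cam': array([[ 0.0004,  0.9551,  0.2964,  0.0845],
       [ 1.    , -0.0002, -0.0005, -0.0003],
       [-0.0004,  0.2964, -0.9551, -0.1692],
       [ 0.    ,  0.    ,  0.    ,  1.    ]])}
```

The top view shows the head at px (210,215) with its pale-yellow lip at (225,238) and the catch at (238,188). The clean filter is at (380,190), the old one at (405,253). I'll grip the bar by its ends, so that opening the fingers can't hit the lip or the catch. First I check reachability.

```bash
cat > h.py <<'E'
from station import env, effector, solver, viewer, workorder, search_frame, tip_of
import cv2, numpy as np, json
from scipy.spatial.transform import Rotation as Ro
np.set_printoptions(precision=4,suppress=True)
def Rz(a): return Ro.from_euler('z',a).as_matrix()
def Ry(a): return Ro.from_euler('y',a).as_matrix()
SG=1                       # tool x = SG * cassette x
G=np.diag([1.,-1,-1])      # tool axes in cassette frame (SG=1)
def tool(yaw,tilt=0,sg=1): # cassette yaw, front-up tilt
    return Rz(yaw)@Ry(-tilt)@(G if sg>0 else np.diag([-1.,1,-1]))
def cam_pose(s):
    T=viewer.camera_info("wrist")["T_tool_cam"]; R=s["tcp_rot"]
    return R@T[:3,3]+s["ee_pos"], R@T[:3,:3]
def rays(c,px,pose=None):
    i=viewer.camera_info(c); e,R=pose if pose is not None else (i["eye"],i["rotation"])
    u=cv2.undistortPoints(np.array(px,float).reshape(-1,1,2),i["intrinsics"],i["dist_coeffs"])[:,0]
    return np.array(e),np.c_[u[:,0],-u[:,1],-np.ones(len(u))]@np.array(R).T
def at_z(c,px,z,pose=None):
    e,d=rays(c,px,pose); return e+d*((z-e[2])/d[:,2])[:,None]
def fw(s): return np.array(s["wrist_force"])
E
python3 - <<'E'
from h import *
for sg in(1,-1):
  for n,p,R in [("view",[.51,.168,.30],tool(-.145,0,sg)),("above",[.602,-.235,.14],tool(-.137,0,sg)),("grip",[.602,-.235,.037],tool(-.137,0,sg)),("hook",[.515,.168,.2],tool(-.145,.2,sg)),("hook2",[.51,.168,.17],tool(-.145,.0,sg))]:
    print(sg,n,solver.inverse_kinematics(np.array(p),R))
E
```

```text
1 view [-0.9815  0.213   0.7085  1.8157 -0.1501  1.1672 -1.9407]
1 above [-0.4024  0.8149  1.1244  1.7235 -0.8057  1.1431 -0.7408]
1 grip [-0.2789  0.8612  0.889   1.7641 -0.8218  0.9344 -0.7415]
1 hook [-1.028   0.2342  0.6751  2.0551 -0.0691  0.7292 -2.0473]
1 hook2 [-0.9615  0.3874  0.7243  1.9586 -0.3221  0.9121 -1.7895]
-1 view [-0.6206  0.1914  0.2785  1.7951 -0.057   1.1628  1.1015]
-1 above [-0.1157  0.5979  0.6157  1.706  -0.4056  0.9682  2.0859]
-1 grip [ 0.0423  0.6984  0.3883  1.7426 -0.3569  0.771   2.0411]
-1 hook [-0.6978  0.2105  0.2882  2.0366  0.0705  0.7349  0.9568]
-1 hook2 [-0.5892  0.3316  0.2529  1.9362 -0.1053  0.8863  1.143 ]
```

```bash
python3 - <<'E'
from h import *
env.reach(np.array([.50,.168,.30]),tool(-.145,0,-1))
s=env.sense(); p,d=viewer.read_camera("wrist"); cv2.imwrite("pics/w1.png",p[:,:,::-1])
np.savez("w1.npz",d=d,ee=s["ee_pos"],R=s["tcp_rot"])
for n in ("bay_seat","lip_nominal"):print(n,[(r["at"],r["score"]) for r in tip_of("wrist",n)[:2]])
print(s["t"])
E
```

```text
bay_seat [([0.5133, 0.1677, 0.1202], 0.97)]
lip_nominal [([0.4524, 0.1767, 0.139], 0.82)]
3.8917
```

View pics/w1.png

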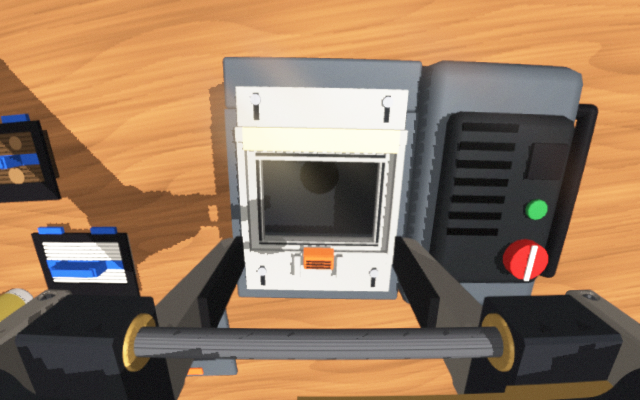

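```bash
python3 - <<'E'
from h import *
p=cv2.imread("pics/w1.png"); cv2.imwrite("pics/w1c.png",cv2.resize(p[80:300,215:425],None,fx=2.7,fy=2.7,interpolation=cv2.INTER_CUBIC)[:600])
E
```

```text
(no output)
```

View pics/w1c.png

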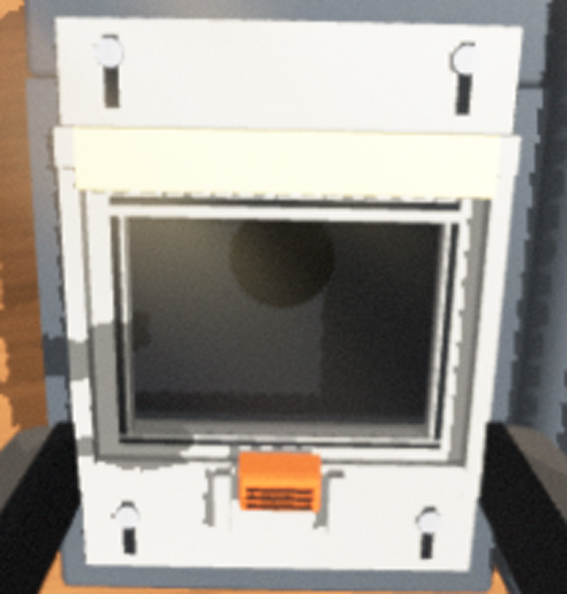

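```bash
python3 - <<'E'
from h import *
w=np.load("w1.npz"); s=dict(ee_pos=w["ee"],tcp_rot=w["R"]); P=cam_pose(s)
c=lambda l:[(x/2.7+215-.3,y/2.7+80-.3) for x,y in l]
H=Rz(-.145); o=np.array([.5103,.1685,.125])
loc=lambda X:(X-o)@H
e,dr=rays("wrist",[(320,200)],P)
print("lip front L,R",loc(at_z("wrist",c([(78,188),(492,198)]),.141,P)))
print("lip back L,R",loc(at_z("wrist",c([(78,127),(500,133)]),.141,P)))
print("catch nose L,R (z17.5)",loc(at_z("wrist",c([(240,453),(320,457)]),.1425,P)))
print("front wall inner L,R z7",loc(at_z("wrist",c([(98,457),(466,466)]),.132,P)))
print("opening: LB RB LF RF",loc(at_z("wrist",c([(112,216),(462,222),(122,436),(440,440)]),.125,P)))
print("lip depth z", [ (e+dd*w["d"][int(v),int(u)])[2] for u,v in [(320,140),(260,137)] for dd in rays("wrist",[(u,v)],P)[1]])
print("screw",loc(at_z("wrist",c([(109,52),(465,58),(126,516),(429,520)]),.139,P)))
for c_ in ("wrist",):
  print([(loc(np.array(r["at"])),r["score"]) for r in search_frame(c_,"bay_seat")[:1]] if 0 else '')
E
```

```text
lip front L,R [[-0.0521 -0.0806  0.016 ]
 [-0.0485  0.0833  0.016 ]]
lip back L,R [[-0.0756 -0.0791  0.016 ]
 [-0.0737  0.0846  0.016 ]]
catch nose L,R (z17.5) [[ 0.0619 -0.0179  0.0175]
 [ 0.0637  0.0168  0.0175]]
front wall inner L,R z7 [[ 0.0691 -0.0822  0.007 ]
 [ 0.0733  0.0833  0.007 ]]
opening: LB RB LF RF [[-0.0383 -0.071   0.    ]
 [-0.0361  0.0755  0.    ]
 [ 0.062  -0.0722  0.    ]
 [ 0.0637  0.0722  0.    ]]
lip depth z [np.float64(0.13996985772323312), np.float64(0.13987620198265766)]
screw [[-0.1034 -0.066   0.014 ]
 [-0.1016  0.0696  0.014 ]
 [ 0.0949 -0.0698  0.014 ]
 [ 0.0967  0.0667  0.014 ]]
```

Clean geometry: the screws sit at the robot-side end of their slots. Lip edge, ledge opening and front wall agree on a shift of about +6.5 mm, y about +1 mm and yaw about -0.16. Next, the filter.

```bash
python3 - <<'E'
from h import *
env.reach(np.array([.602,-.235,.20]),tool(-.137,0,-1))
s=env.sense(); p,d=viewer.read_camera("wrist"); cv2.imwrite("pics/w2.png",p[:,:,::-1])
np.savez("w2.npz",d=d,ee=s["ee_pos"],R=s["tcp_rot"])
for n in ("filter_grip","filter_hook","filter_front","filter_press"):print(n,[(r["at"],r["score"]) for r in tip_of("wrist",n)[:2]])
print(s["t"],s["wrist_force"])
# bar from blue pixels
hsv=cv2.cvtColor(p,cv2.COLOR_RGB2HSV); m=cv2.inRange(hsv,(100,120,60),(125,255,255))
n,l,st,c=cv2.connectedComponentsWithStats(m)
P=cam_pose(s)
for k in range(1,n):
    if st[k,4]>150:
        ys,xs=np.where(l==k); z=np.median(d[ys,xs]); e,dr=rays("wrist",np.c_[xs,ys],P); X=e+dr*d[ys,xs][:,None]
        print(st[k],"zmed/max",np.median(X[:,2]),np.percentile(X[:,2],98))
        t=X[X[:,2]>np.percentile(X[:,2],98)-.004]; r=cv2.minAreaRect((t[:,:2]*1000).astype(np.float32)); print("  rect mm",r)
E
```

```text
filter_grip [([0.6024, -0.2351, 0.0542], 0.79)]
filter_hook [([0.5367, -0.2262, 0.0262], 0.76), ([0.6723, -0.2437, 0.0291], 0.36)]
filter_front [([0.6725, -0.2472, 0.0283], 0.81)]
filter_press [([0.6507, -0.2367, 0.0356], 0.83)]
5.6167 [ 0.8196  0.7185 -0.1904]
[ 151    0  136   28 2975] zmed/max 0.04929423534406291 0.06437743502816401
  rect mm ((449.6619873046875, -270.79864501953125), (162.83096313476562, 44.36732864379883), 50.26011276245117)
[261 126  33  10 280] zmed/max 0.03311087368014462 0.034677256601620944
  rect mm ((534.0433349609375, -252.36676025390625), (19.28411102294922, 64.49118041992188), 10.341553688049316)
[341 126  37  10 362] zmed/max 0.033196707822953225 0.034733743803793224
  rect mm ((542.1222534179688, -194.74774169921875), (69.71548461914062, 19.350805282592773), 65.30663299560547)
[312 178  65  19 984] zmed/max 0.05892370594434054 0.06402682994927819
  rect mm ((602.7415771484375, -218.61509704589844), (41.78696823120117, 13.212950706481934), 81.9012680053711)
```

View pics/w2.png

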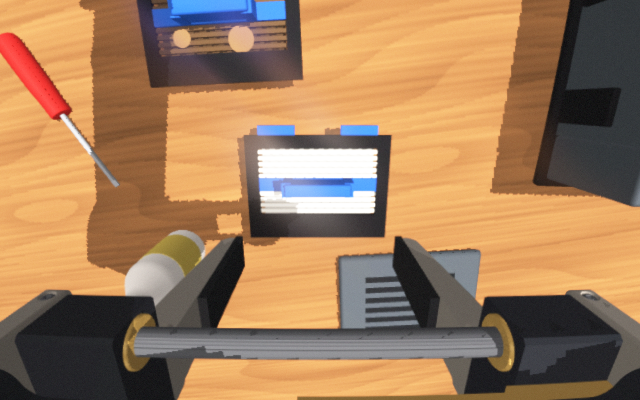

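The clean filter is centred in the view, corners about (246,136), (391,136), (386,237), (250,237). Bar top is at (282–352, 178–197), height 64 mm, and it sits square to the gripper. I compute its pose from the corners and grasp.

```bash
python3 - <<'E'
from h import *
w=np.load("w2.npz"); P=cam_pose(dict(ee_pos=w["ee"],tcp_rot=w["R"]))
C=at_z("wrist",[(246,136),(391,136),(386,237),(250,237)],.034,P)
back,front=(C[0]+C[1])/2,(C[2]+C[3])/2; v=front-back
yaw=np.arctan2(v[1],v[0]); l=C[1]-C[0]; l2=C[2]-C[3]
print("len",np.hypot(*v[:2]),"w",np.hypot(*l[:2]),np.hypot(*l2[:2]),"yaw",yaw,-np.arctan2(l[0],l[1]),-np.arctan2(l2[0],l2[1]))
yaw=np.mean([yaw,-np.arctan2(l[0],l[1]),-np.arctan2(l2[0],l2[1])])
org=(back+front)/2-Rz(yaw)@[.005,0,0]; print("origin",org,yaw)
xy=(org[:2]+[.6024,-.2351])/2; print(xy)
R=tool(yaw,0,-1)
env.movel(np.r_[xy,.09],R,rate=.2); env.movel(np.r_[xy,.038],R,rate=.06)
print(fw(env.sense()))
effector.grasp(55); s=env.sense(); print(s["gripper_width"],s["grasp_force"],fw(s),s["ee_pos"],s["t"])
json.dump(dict(org=org.tolist(),yaw=yaw,ee=list(s["ee_pos"]),R=np.array(s["tcp_rot"]).tolist()),open("g.json","w"))
E
```

```text
len 0.11813316787519428 w 0.1562852260123846 0.16189628219987118 yaw -0.1391323317612477 -0.13448962915532534 -0.13508093198630405
origin [ 0.602 -0.233  0.034] -0.13623429763429237
[ 0.6022 -0.234 ]
[-0.4814  1.1875 -0.2634]
0.06950322233322857 55.00068426132202 [ 0.0002 -0.4421  2.4927] [ 0.6023 -0.234   0.0383] 8.0417
```

```bash
python3 - <<'E'
from h import *
g=json.load(open("g.json"))
def look(name):
    s=env.sense(); p,d=viewer.read_camera("wrist"); cv2.imwrite(f"pics/{name}.png",p[:,:,::-1])
    np.savez(name+".npz",d=d,p=p,ee=s["ee_pos"],R=s["tcp_rot"])
look("w3")
e=np.array(g["ee"]); env.movel(e+[0,0,.02],rate=.05); env.movel(e+[0,0,.22],rate=.25)
env.reach(np.array([.52,.168,.30]),tool(-.16,0,-1)); env.pause(.3); look("w4")
s=env.sense(); print(s["t"],fw(s),s["moment"],s["gripper_width"],s["ee_pos"])
E
python3 -c "
import cv2,numpy as np
a,b=[cv2.imread(f'pics/w{i}.png')[60:330,180:460] for i in(3,4)]
cv2.imwrite('pics/w34.png',cv2.resize(np.hstack([a,b]),None,fx=1.4,fy=1.4))"
```

```text
11.475 [ 0.9594  0.6158 -1.8353] [-0.0261 -0.0527  0.0164] 0.06940225781719463 [0.5202 0.1675 0.2999]
```

View pics/w34.png

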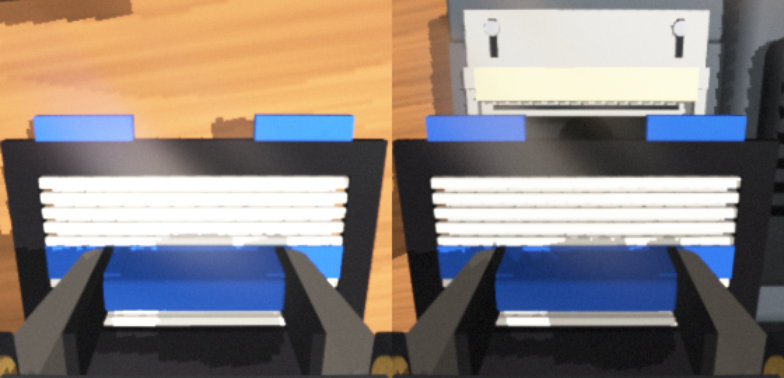

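No slip: the two crops are identical, with the tongue ends at crop row 115. The same view also shows the lip (x 474–709, edge at row ~101), which gives a direct relative measurement.

```bash
python3 - <<'E'
from h import *
w=np.load("w4.npz"); P=cam_pose(dict(ee_pos=w["ee"],tcp_rot=w["R"])); ee,R=w["ee"],w["R"]
c=lambda l:[((x-392)/1.4+180-.3,y/1.4+60-.3) for x,y in l]
Fx=Rz(-.16)
zt=ee[2]-.0383+.034
print("tongue ends (cassette axes rel TCP)",(at_z("wrist",c([(427,115),(525,115),(647,115),(745,115)]),zt,P)-ee)@Fx)
print("flange back corners",(at_z("wrist",c([(393,140),(777,140)]),zt,P)-ee)@Fx)
o=np.array([.5103,.1685,.125]); B=o+Fx@[.0065,.001,0]
print("B",B,"lip front corners rel B",(at_z("wrist",c([(474,101),(709,104)]),.141,P)-B)@Fx)
print("lip back corners",(at_z("wrist",c([(474,67),(711,69)]),.141,P)-B)@Fx)
# yellow mask fit for lip front edge
hsv=cv2.cvtColor(w["p"],cv2.COLOR_RGB2HSV); m=cv2.inRange(hsv,(22,18,170),(38,110,255)); m[:100]=0;m[145:]=0;m[:,:225]=0;m[:,420:]=0
n,l,st,_=cv2.connectedComponentsWithStats(m); k=1+np.argmax(st[1:,4]); print(st[k])
ys,xs=np.where(l==k); u=np.arange(xs.min()+6,xs.max()-6); v=np.array([ys[xs==a].max()+.5 for a in u])
X=(at_z("wrist",np.c_[u,v],.141,P)-B)@Fx; q=np.polyfit(X[:,1],X[:,0],1); print("edge slope, x at y=0",q,"y range",(at_z("wrist",[(xs.min()-.5,ys.mean()),(xs.max()+.5,ys.mean())],.141,P)-B)@Fx)
E
```

```text
tongue ends (cassette axes rel TCP) [[-0.0662 -0.064  -0.0043]
 [-0.066  -0.0245 -0.0043]
 [-0.0659  0.0243 -0.0043]
 [-0.0661  0.0638 -0.0043]]
flange back corners [[-0.0562 -0.0792 -0.0043]
 [-0.056   0.0782 -0.0043]]
B [0.5169 0.1685 0.125 ] lip front corners rel B [[-0.0564 -0.0847  0.016 ]
 [-0.0541  0.092   0.016 ]]
lip back corners [[-0.081  -0.0829  0.016 ]
 [-0.0795  0.0916  0.016 ]]
[ 237  107  163   28 3961]
edge slope, x at y=0 [ 0.008  -0.0558] y range [[-0.0687 -0.0856  0.016 ]
 [-0.0686  0.084   0.016 ]]
```

```bash
cat >> h.py <<'E'
YAW=-.163
B=np.array([.5103,.1685,.125])+Rz(YAW)@[.0071,.0006,0]
TL=np.array([.0008,0,.0383]); HL=np.array([-.065,0,.028])
def pose(hx,hz,th):
    Rf=Rz(YAW)@Ry(-th); return B+Rz(YAW)@[hx,0,hz]+Rf@(TL-HL), tool(YAW,th,-1)
def go(hx,hz,th,rate=.02):
    p,R=pose(hx,hz,th); env.movel(p,R,rate=rate)
def f0(s=None):
    s=s or env.sense(); return Rz(YAW).T@fw(s)
def hook(s):  # measured hook in bay frame, tilt
    R=np.array(s["tcp_rot"]); Rf=R@np.diag([-1.,1,-1])
    return Rz(YAW).T@(np.array(s["ee_pos"])+Rf@(HL-TL)-B)
E
python3 - <<'E'
from h import *
p,R=pose(-.0525,.06,.2); env.reach(p,R); go(-.0525,.018,.2,.08); env.pause(.3)
b=np.mean([f0() for _ in range(3)],0); print(env.sense()["t"],"base",b)
z=.018
while z>-.004:
    z-=.001 if z<.009 else .003; go(-.0525,z,.2,.02); s=env.sense(); f=f0(s)-b
    print(round(z,4),round(s["t"],2),f,hook(s))
    if np.linalg.norm(f)>2.2: break
json.dump(dict(b=b.tolist(),z=z),open("c.json","w"))
E
```

```text
12.9333 base [-1.289   0.2496 -2.7079]
0.015 13.23 [ 0.4317 -0.1831  0.7902] [-0.0526 -0.0001  0.0148]
0.012 13.53 [ 1.2161 -0.5944  1.1295] [-0.0526 -0.0001  0.0118]
0.009 13.83 [1.0767 0.1514 1.4493] [-0.0526 -0.0001  0.0088]
0.006 14.13 [ 0.4663 -1.2636  0.3785] [-0.0526 -0.0001  0.0059]
0.005 14.38 [0.8702 0.4135 1.0487] [-0.0525 -0.      0.005 ]
0.004 14.63 [ 0.656  -0.623   0.4779] [-0.0526 -0.0001  0.0039]
0.003 14.88 [ 1.3552 -0.3182  0.2757] [-0.0526 -0.      0.0029]
0.002 15.13 [0.8144 0.3181 1.2774] [-0.0526 -0.      0.0019]
0.001 15.38 [0.7187 0.3416 1.3145] [-0.0526 -0.      0.0009]
0.0 15.63 [ 0.7191 -0.8355  1.2417] [-0.0525 -0.     -0.0001]
-0.001 15.88 [ 0.2323 -0.7635  4.6216] [-0.0522  0.     -0.0007]
```

Ledge felt at about z = -0.5 mm. Now I lift 1 mm and slide back to the stop.

```bash
cat >> h.py <<'E'
def favg(n=4):
    L=[]
    for _ in range(n): env.pause(.02); L.append(f0())
    return np.mean(L,0)
E
python3 - <<'E'
from h import *
go(-.0525,.0005,.2); b=favg(6); x=-.0525; print("base",b)
while x>-.070:
    x-=.0015 if x>-.0575 else .001; go(x,.0005,.2,.03); f=favg(3)-b; s=env.sense()
    print(round(x,4),round(s["t"],2),f,hook(s)*1e3)
    if abs(f[0])>2.8 or abs(f[2])>4: break
json.dump(dict(b=b.tolist(),x=x),open("c.json","w"))
E
```

```text
base [ 0.0763 -0.0573 -2.0279]
-0.054 16.53 [ 0.0176  0.4709 -0.5018] [-54.0984  -0.0154   0.4361]
-0.0555 16.83 [ 0.014   0.2276 -0.304 ] [-55.5143   0.036    0.5264]
-0.057 17.13 [-0.0817  0.0674 -0.5357] [-57.0309   0.0179   0.5154]
-0.0585 17.43 [-0.2239  0.264   0.2636] [-58.4984   0.007    0.5199]
-0.0595 17.73 [-0.5432 -0.2598 -0.5357] [-59.4948   0.0089   0.5205]
-0.0605 18.03 [-0.3902 -0.0349  0.1957] [-60.5368   0.0384   0.5074]
-0.0615 18.33 [0.6098 0.1909 0.0619] [-61.5252   0.03     0.5155]
-0.0625 18.63 [-0.1391 -0.0829  0.3416] [-62.5179   0.0158   0.5134]
-0.0635 18.93 [0.2388 0.0143 0.2627] [-63.5368   0.0097   0.497 ]
-0.0645 19.23 [-0.1374 -0.0027 -0.542 ] [-64.4963  -0.0086   0.516 ]
-0.0655 19.53 [1.1246 0.0845 0.1857] [-65.1321   0.0191   0.619 ]
-0.0665 19.83 [ 5.3629 -0.099  -1.0526] [-65.3396   0.0298   0.8284]
```

```bash
python3 - <<'E'
from h import *
b=np.array(json.load(open("c.json"))["b"])
for th in (.18,.16,.14,.12,.10,.085,.07,.055,.04):
    go(-.0654-.006*(.2-th),.0003,th,.02); f=favg(2)-b; s=env.sense()
    print(th,round(s["t"],2),f,s["moment"],hook(s)*1e3)
    if np.linalg.norm(f)>9: break
E
```

```text
0.18 20.12 [ 2.6106 -0.3035  1.5293] [-0.1942 -0.493  -0.0555] [-65.2919   0.0589   0.369 ]
0.16 20.4 [ 3.6138 -0.2235  1.555 ] [-0.1812 -0.5713 -0.0346] [-65.3767   0.0986   0.3755]
0.14 20.68 [ 3.4845 -0.3179  1.615 ] [-0.2102 -0.6598 -0.0513] [-65.5249   0.0796   0.3419]
0.12 20.97 [ 4.6621 -0.66    2.129 ] [-0.1959 -0.7736 -0.0581] [-65.6782   0.0679   0.3343]
0.1 21.25 [ 2.3408 -0.3295  5.7174] [-0.2742 -0.6968 -0.0548] [-65.8723   0.1129   0.5082]
0.085 21.53 [ 1.7541 -1.1987  7.1027] [-0.3755 -0.5937 -0.1005] [-65.9575   0.1241   0.5054]
0.07 21.82 [ 1.7577 -0.4084  7.7398] [-0.3259 -0.5555 -0.068 ] [-66.0879   0.1731   0.5063]
0.055 22.1 [ 0.8577 -0.6245  8.3389] [-0.383  -0.5394 -0.0698] [-66.195    0.1695   0.5923]
0.04 22.38 [3.4914 0.1061 4.4718] [-0.1693 -0.8353 -0.051 ] [-66.1866   0.1438   0.1785]
```

```bash
python3 - <<'E'
from h import *
b=np.array(json.load(open("c.json"))["b"])
for th in (.025,.01):
    go(-.0664,.0,th,.02); f=favg(2)-b; s=env.sense()
    print(th,round(s["t"],2),f,s["moment"],hook(s)*1e3)
    if np.linalg.norm(f)>12: break
effector.release(); s=env.sense(); print(s["t"],favg())
p=np.array(s["ee_pos"]); env.movel(p+[0,0,.08],tool(YAW,0,-1),rate=.15)
env.pause(.2); s=env.sense(); pic,d=viewer.read_camera("wrist"); cv2.imwrite("pics/w5.png",pic[80:380,180:460,::-1]); np.savez("w5.npz",d=d,p=pic,ee=s["ee_pos"],R=s["tcp_rot"])
for n in ("filter_press","filter_front","filter_hook","filter_grip"):
    print(n,[((Rz(YAW).T@(np.array(r["at"])-B))*1e3,r["score"]) for r in tip_of("wrist",n)[:1]])
print(s["t"])
E
```

```text
0.025 22.67 [ 4.1598 -0.7857  5.3334] [-0.1196 -0.7123 -0.0857] [-66.1716   0.1386   0.0468]
0.01 22.95 [4.6372 0.9209 1.9781] [ 0.0265 -1.0864 -0.0846] [-66.1886   0.0686  -0.269 ]
23.4583 [ 0.6093 -0.0655  0.0733]
filter_press [(array([49.8357,  1.3655,  9.5   ]), 0.9)]
filter_front [(array([71.8121, -0.3914, -0.1   ]), 0.71)]
filter_hook [(array([ -1.0159,  -0.0048, -28.    ]), 0.67)]
filter_grip [(array([-2.3935,  1.5928, 29.5   ]), 0.93)]
24.4083
```

View pics/w5.png

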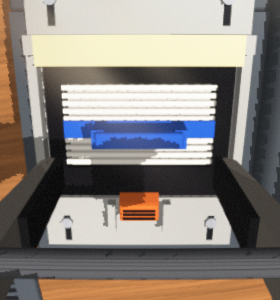

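The cassette sits under the lip, with the catch at crop (140,205) close over the black front strip. Next I close the fingers and press on that strip.

```bash
python3 - <<'E'
from h import *
w=np.load("w5.npz"); P=cam_pose(dict(ee_pos=w["ee"],tcp_rot=w["R"])); 
for n,(u,v) in dict(frontL=(180+90,80+178),frontR=(180+190,80+178),backL=(180+90,80+75),backR=(180+190,80+75)).items():
    e,dr=rays("wrist",[(u,v)],P); print(n,(Rz(YAW).T@(e+dr[0]*np.median(w["d"][v-1:v+2,u-1:u+2])-B))*1e3)
effector.grasp(20)
R=tool(YAW,0,-1); q=lambda z:B+Rz(YAW)@[.0455,0,z]
env.movel(q(.04),R,rate=.15); env.movel(q(.016),R,rate=.06); env.pause(.2); b=favg(5); z=.016
while z>.001:
    z-=.001; env.movel(q(z),rate=.02); f=favg(2)-b; s=env.sense(); print(round(z,4),round(s["t"],2),f,((Rz(YAW).T@(s["ee_pos"]-B)))*1e3)
    if f[2]>14: break
E
```

```text
frontL [ 46.3541 -44.9103   5.1333]
frontR [46.4924 47.2211  4.7578]
backL [-48.4032 -40.4987   5.2855]
backR [-48.4342  42.3576   5.1814]
0.015 27.73 [-0.2192  0.9242 -0.5358] [45.4739  0.0021 15.0012]
0.014 28.02 [0.1991 0.2315 0.0162] [45.4765 -0.0335 13.9309]
0.013 28.3 [-0.2001  0.6271  0.3221] [45.4643 -0.0315 12.9366]
0.012 28.58 [-0.8008  0.0606 -0.137 ] [45.4699 -0.0103 11.942 ]
0.011 28.87 [ 0.3897  0.5144 -0.0542] [45.4785 -0.0072 10.9589]
0.01 29.15 [-0.2867  0.0153 -0.3282] [45.465   0.0036  9.9456]
0.009 29.43 [ 0.4897 -0.0309  0.7173] [45.4543 -0.0095  8.935 ]
0.008 29.72 [ 0.0208 -0.274   0.0385] [45.4713  0.0032  7.9392]
0.007 30.0 [-0.4499 -0.072   0.3145] [45.4637 -0.012   6.9524]
0.006 30.28 [-1.204  -0.6146  4.7876] [45.6859  0.0511  6.4331]
0.005 30.57 [-3.0966 -1.562  12.1142] [45.7099  0.0832  6.4275]
0.004 30.85 [-6.2623 -2.3633 18.7307] [45.7398  0.0994  6.358 ]
```

The strip is firm at seat height (no travel between 5 and 19 N), and the depth readings show the cassette level. I retreat, check the catch and hand in.

```bash
python3 - <<'E'
from h import *
R=tool(YAW,0,-1); q=lambda x,z:B+Rz(YAW)@[x,0,z]
env.movel(q(.0455,.03),rate=.08); env.movel(q(-.02,.175),rate=.2); env.pause(.3)
s=env.sense(); pic,d=viewer.read_camera("wrist"); P=cam_pose(s)
cv2.imwrite("pics/w6.png",cv2.resize(pic[60:310,200:440,::-1],None,fx=2.3,fy=2.3))
print(s["t"],s["ee_pos"])
E
```

```text
32.5667 [0.4976 0.1709 0.2992]
```

View pics/w6.png

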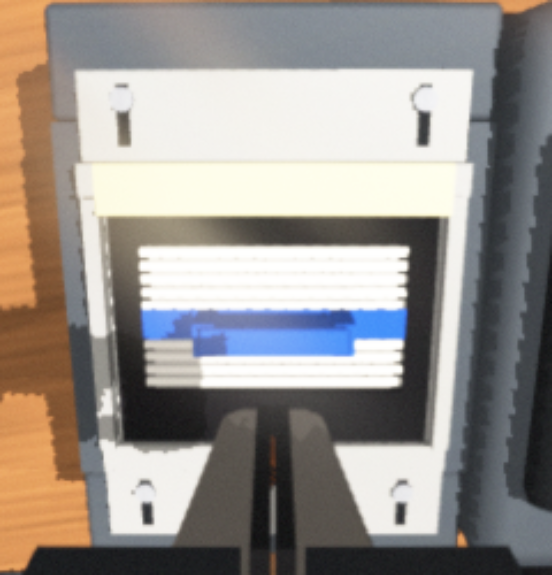

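```bash
python3 - <<'E'
from h import *
effector.release(); s=env.sense(); p,d=viewer.read_camera("wrist")
w=np.load("w1.npz"); w5=np.load("w5.npz")
for n,im,dd,st in (("start",cv2.imread("pics/w1.png")[:,:,::-1],w["d"],dict(ee_pos=w["ee"],tcp_rot=w["R"])),("mid",w5["p"],w5["d"],dict(ee_pos=w5["ee"],tcp_rot=w5["R"])),("now",p,d,s)):
    m=cv2.inRange(cv2.cvtColor(np.ascontiguousarray(im),cv2.COLOR_RGB2HSV),(5,170,120),(16,255,255)); m[:200]=0;m[320:]=0;m[:,:270]=0;m[:,370:]=0
    ys,xs=np.where(m>0); P=cam_pose(st); e,dr=rays("wrist",np.c_[xs,ys],P); X=(e+dr*dd[ys,xs][:,None]-B)@Rz(YAW)
    print(n,len(X),"catch x pct",np.percentile(X[:,0],[3,20,50,80,97])*1e3,"z",np.percentile(X[:,2],[3,50,97])*1e3)
print(s["t"],fw(s))
cv2.imwrite("pics/w7.png",p[:,:,::-1])
E
```

```text
start 490 catch x pct [60.4676 62.4952 67.6918 75.6377 80.3699] z [ 9.2158 15.6168 17.8589]
mid 851 catch x pct [60.0148 61.8214 66.3038 74.3677 80.5482] z [ 7.8615 15.4469 17.1985]
now 513 catch x pct [59.5997 61.8295 67.1463 75.396  80.208 ] z [ 7.9299 15.4833 17.8741]
33.9917 [-0.1639  1.055  -0.1511]
```

The catch is back at its rest position (nose x ≈ 60 mm, same as at the start) and the cassette is level and home.

```bash
python3 -c "
from station import workorder
print(workorder.finish_job())"
```

```text
the job is handed in; nothing more can be done
None
```

The clean cassette is in the bay, level and fully home, with its tongues under the lip and the orange catch back at rest over its front edge; the gripper is clear and the job was handed in at about 34 s, though no verdict came back.

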